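Open a push-and-turn solvent bottle

TASK

Open the clamped solvent bottle: push its child-resistant cap down against the spring until the catches clear, keep it down while you turn it anticlockwise (seen from above) to free it, never crushing the neck or forcing the catches, then lift the cap off. Set the cap right way up over the spigot of the cap park, without dropping or slamming it, let go, and leave the other things on the bench where they are.

Things in the scene. Friction and masses are not known exactly. Their poses are not given: they have to be found in the camera images.
- cap_center (a point): Centre (half-way up) of the black round ribbed cap on the amber bottle, z up: outer diameter 56 mm, 30 mm high, a 40 to 70 g cup, mouth down; inside 46 mm diameter, 24 mm deep. Three lugs inside its lower edge, 120 degrees apart, reach in to 18 mm from the axis and are held up behind catches on the neck by a spring seal in the bottle's mouth.
- bottle: Amber bottle, 90 mm diameter, in a 130 mm square holder fixed to the bench. Origin: on the bench under its axis, z up. Shoulder below 141 mm, neck 33 mm in diameter. The glass rim and the catch teeth stand only 18 N, pressed (beyond what the spring takes) or sideways when turning: if the cap will not turn it is not down far enough.
- neck (a point): On the bottle's axis, 167 mm above the bench, at the closed cap's underside. Bottles differ: the catches clear after 2 to 10 mm of push, and 1 mm further the cap meets the rigid rim. Spring: moves at 10 N, then 0.6 N per mm (12 to 17 N at the rim). Held down, turn 35 to 85 degrees (best 60) anticlockwise from above; it then rises 3 mm over its closed height and lifts off.
- park_top (a point): Cap park: white plastic block 100 x 100 x 36 mm fixed to the bench; this point is the centre of its top face, 36 mm above the bench, at the foot of an upright round spigot 28 mm in diameter and 14 mm high. The cap stands over the spigot with its skirt on the top face, its centre then 15 mm above this point.
- reagent_mid (a point): Bystander: white plastic bottle with plain cap, 60 mm diameter, 125 mm high, loose; this point is its centre.
- wafer_box_mid (a point): Bystander: flat grey wafer box with clear lid, 112 x 122 x 34 mm, loose; this point is 15 mm above the bench at its middle.
- dish_mid (a point): Bystander: shallow glass dish, 90 mm diameter, 20 mm high, loose; this point is its middle.
There are look-alikes about, which are no part of the job. Of the things shaped like the part that bears cap_center, the black one is meant.

How it is judged:
On the way, in this order (a step that is already met when the one before it is completed fails the run):
1. the cap, still on the neck, is turned past the catches (over 35 degrees) (angle between the x axis of cap_center and the x axis of bottle, either way round above 0.61 rad and z of cap_center in the frame of bottle below 0.187 m and horizontal distance between cap_center and bottle below 0.006 m), for 0.1 s.
2. the cap is lifted off the bottle (z of cap_center in the frame of bottle above 0.215 m), for 0.1 s.
At the end, for the whole second after the job is handed in: The cap stands at rest, right way up (within 0.1 rad), over the park's spigot (centre within 12 mm of its axis), its skirt on the block's top face (centre 11 to 19 mm above it) (horizontal distance between cap_center and park_top below 0.012 m and z of cap_center in the frame of park_top between 0.011 and 0.019 m and angle between cap_center's own z axis and vertical below 0.1 rad and linear speed of cap below 0.02 m/s); the robot touches nothing.
It fails at once if the bottle's rim or catch teeth take more than 18 N from the cap (pressing beyond the spring, or turning against a catch) (contact force between cap and bottle above 18 N).
It fails at once if the cap is slammed on the park (over 40 N) (contact force between cap and park above 40 N).
It fails at once if a bystander is moved more than 20 mm (distance of any of reagent_mid, wafer_box_mid, dish_mid from where it was at the start of the episode above 0.02 m).
It also fails if it takes over 72 s, if anything falls off the work surface, if the arm or the gripper's body presses on something with over 40 N, if the wrist force passes 120 N, or if a joint passes its speed limit or range.

ROBOT

A 7-joint arm with a two-finger parallel gripper is mounted at the origin on the work surface. World frame = base frame: x ahead of the robot, y to its left, z up, the work surface at z = 0. Lengths are in m, angles in rad, forces in N, time in s.
With the tool pointing down it reaches from about 0.425 to 0.8 m from the base axis. Payload 8.3 kg.
Tool frame: the origin (TCP) lies midway between the tips of the shut fingers; the grasp point (between the pads) lies 19 mm behind it; z points along the fingers, x is the direction in which the jaws open and shut, and the axes are right-handed (so a half turn about z gives the same grasp; the last joint's range is limited). The gripper opens to 85 mm and grips with 20 to 120 N. Pads are 22 mm wide; open, the fingers measure 114 mm over their backs; the gripper's body (76 mm by 85 mm) begins 54 mm behind the grasp point. The pads swing forward as they close: fully open they stand 13 mm farther back than shut.
Start: joints at [-1.325, 0.383, 0.016, 1.37, -0.006, 1.388, -0.046], TCP at [0.19, 0.595, 0.231] pointing down, gripper open.
Joint ranges: [-2.95, 2.95], [-0.25, 2.06], [-1.52, 1.56], [0.18, 2.33], [-1.44, 4.58], [0.02, 2.06], [-3.01, 3.01]. Speed limits (rad/s): [2.39, 2.39, 3.01, 3.01, 3.14, 3.14, 3.14].

INTERFACE

Orientations are given as a unit quaternion [x, y, z, w].
In Python, from plant import get_obs, camera, sign_off gives the robot as it stands.
- The arm moves only by the shell command python3 -m inch 'ROWS' [FORCE]. ROWS is JSON, a list of rows, each a list of 5 numbers: the finger opening in m, from 0 to 0.0854, then the shift along the tool's x, y, z in m, then the turn about the tool's z in degrees. A call has 1 to 20 rows; each row is the pose to reach, as a shift and turn from the pose commanded when the call began, along the tool's axes at that moment; what a row does not reach only later rows make up. A row lasts 1/12 s, in which the tool goes at most 41.7 mm and 7.16 degrees, less where a joint would pass 70% of its speed; a pose out of reach is approached as far as the arm can. A call with a gripper value outside its range is refused whole. The fingers move at their own pace and stop on an object; FORCE is the grip in N (left out, the last holds). Time passes only in rows, so rows that repeat a pose let the fingers close. It gives the time, the measured TCP pose, the force and the opening at its end, in the units of the state.
- get_obs(): the state, without advancing time (a new reading comes with each control period).
- camera(name): name is "scene" or "top" or "wrist"; returns a dict with "image" (384x512x3 uint8, red, green, blue), "z_map" (384x512 float32, m along the optical axis (not along the pixel's ray), 0 where there is no reading), "K" (3x3 intrinsics, pixels), "eye" and "rotation" of the camera in the world. Camera axes: x right, y up, looking along -z (the intrinsics and any distortion apply to the point x, -y, -z); pixel columns grow to the right and rows downward; lengths in m; the calibration is good to about 2 mm. A picture is of the moment at which its call begins.
- sign_off(): hands the job in, once; it reports no verdict.
The state is a dict: "time_s": time; "joints": joint angles; "qd": joint speeds; "effort": joint torques, N m; "tool_pos": TCP position; "orientation": TCP orientation; "wrist_force": force on the tool from outside, world axes, zero at the start; "torque": the same for the moment, N m; "gripper_width": finger opening in m.
Only numpy, scipy, OpenCV 4.12 (cv2) and the standard library are available. Lean on these libraries where they do the work, as an engineer would, in place of code of your own. Each camera call takes 0.05 s, during which the arm holds its last target. There are 200 camera calls.

## Working session

There is one attempt and no reset: what is moved stays moved. The work goes in short steps, Python scripts to look and compute and a shell command to move; the robot and the scene stay as the last step left them, time stands still between calls to the robot, and variables do not carry over. Pictures are saved under pics/ and viewed, about 8 in all and at most 12, crops included, and the job is handed in when it is done.

```bash
mkdir -p pics; cat > h.py <<'E'
import numpy as np, cv2
from plant import get_obs, camera, sign_off
from scipy.spatial.transform import Rotation as R
def world(c):
    K=c["K"];z=c["z_map"];v,u=np.mgrid[:z.shape[0],:z.shape[1]]
    p=np.stack([(u-K[0,2])/K[0,0]*z,-(v-K[1,2])/K[1,1]*z,-z],-1)
    return p@np.array(c["rotation"]).T+np.array(c["eye"])
def save(c,n): cv2.imwrite(f"pics/{n}.png",c["image"][:,:,::-1])
E
python3 - <<'E'
from h import *
o=get_obs();print({k:np.round(v,3) for k,v in o.items()})
ims=[]
for n in("top","scene"):
    c=camera(n);np.savez(n+".npz",**c);ims.append(c["image"]);print(n,c["rotation"] if np.shape(c["rotation"])==(3,3) else c["rotation"],c["eye"],c["K"])
cv2.imwrite("pics/a.png",cv2.resize(ims[0],(800,600))[:,:,::-1]);cv2.imwrite("pics/b.png",ims[1][:,:,::-1])
E
```

```text
{'time_s': np.float64(0.0), 'joints': array([-1.325,  0.384,  0.016,  1.371, -0.006,  1.388, -0.046]), 'qd': array([-0.001,  0.   ,  0.001, -0.001, -0.   ,  0.001,  0.   ]), 'effort': array([ 1.0000e-03, -6.2762e+01,  8.4400e-01, -3.7182e+01,  1.6000e-02,
        1.4000e-02, -0.0000e+00]), 'tool_pos': array([0.19 , 0.595, 0.23 ]), 'orientation': array([ 0.807,  0.59 , -0.001,  0.001]), 'wrist_force': array([-0.68 ,  0.319,  0.459]), 'torque': array([ 0.026, -0.055,  0.014]), 'gripper_width': np.float64(0.086)}
top [ 0.02529457 -0.04065592 -0.69919373  0.713327  ] [ 0.54466299 -0.00376972  0.87592561] [[376.10028389   0.         257.5004072 ]
 [  0.         376.10028389 186.81192339]
 [  0.           0.           1.        ]]
scene [0.19498797 0.34432214 0.78651458 0.47414847] [1.18537666 0.30092239 0.7247829 ] [[409.97499226   0.         257.96570078]
 [  0.         409.97499226 191.64904797]
 [  0.           0.           1.        ]]
```

View pics/a.png

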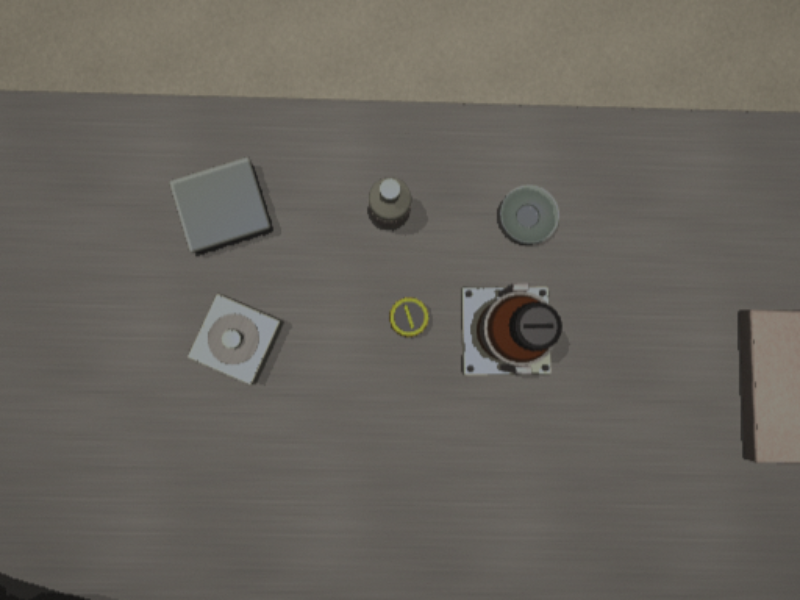

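View pics/b.png

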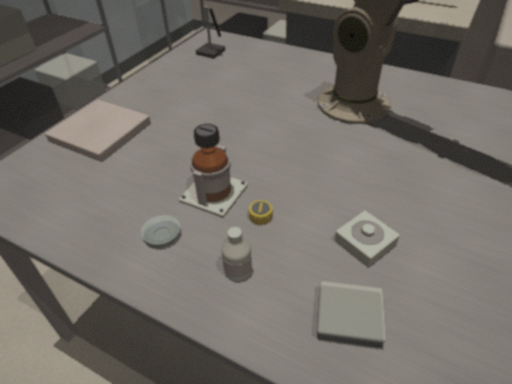

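The top view shows the amber bottle and black cap at about (536,327), the park spigot at (233,338) and a yellow look-alike cap at (409,317). The reagent bottle is at (390,200), the dish at (529,215) and the wafer box at (221,205). The scene view agrees. Next I'll measure them.

```bash
sed -i 's/np.array(c\["rotation"\]).T/R.from_quat(c["rotation"]).as_matrix().T/' h.py
python3 - <<'E'
from h import *
c=dict(np.load("top.npz"));P=world(c);z=P[...,2]
print("bench",np.median(z[250:300,150:350]))
def rep(n,u,v,r,lo,hi):
    m=np.zeros(z.shape,np.uint8);cv2.circle(m,(u,v),r,1,-1);m=(m>0)&(z>lo)&(z<hi);q=P[m]
    (a,b),rad=cv2.minEnclosingCircle(q[:,:2].astype(np.float32))
    print(n,m.sum(),q.mean(0).round(4),"med z",np.median(q[:,2]).round(4),"circ",round(a,4),round(b,4),round(rad,4), "rect",cv2.minAreaRect(q[:,:2].astype(np.float32)))
rep("cap",343,209,24,.185,.215)
rep("parktop",149,216,40,.028,.042)
rep("spigot",149,216,14,.045,.06)
rep("holder",323,211,40,.005,.03)
rep("reagent",250,127,25,.09,.14)
rep("dish",338,137,25,.008,.04)
rep("wafer",141,131,45,.025,.05)
rep("yellow",262,203,20,.015,.05)
c=dict(np.load("scene.npz"));P=world(c);z=P[...,2]
rep("cap s",207,132,18,.19,.215)
rep("park s",368,235,35,.028,.042)
rep("spigot s",368,229,10,.045,.06)
E
```

```text
bench 0.00045339692902385265
cap 784 [ 0.5729 -0.1738  0.1977] med z 0.1981 circ 0.5731 -0.1756 0.0292 rect ((0.5731201767921448, -0.17459064722061157), (0.05610137805342674, 0.055598676204681396), 16.970067977905273)
parktop 1926 [0.5525 0.2161 0.0368] med z 0.0368 circ 0.5527 0.2166 0.0686 rect ((0.552933394908905, 0.21748512983322144), (0.1006622388958931, 0.1001737117767334), 67.60791015625)
spigot 126 [0.5529 0.2165 0.0506] med z 0.0505 circ 0.5531 0.2168 0.0136 rect ((0.5527039170265198, 0.21652992069721222), (0.025182776153087616, 0.025605568662285805), 45.089324951171875)
holder 1239 [ 0.5694 -0.1498  0.0127] med z 0.0124 circ 0.5735 -0.175 0.09 rect ((0.5821052193641663, -0.18402060866355896), (0.14686311781406403, 0.14828063547611237), 1.7939844131469727)
reagent 330 [7.464e-01 1.000e-04 1.099e-01] med z 0.104 circ 0.7506 0.0011 0.023 rect ((0.7476959824562073, 0.0014207735657691956), (0.03900352492928505, 0.04475158080458641), 1.6943029165267944)
dish 914 [ 0.7486 -0.2097  0.015 ] med z 0.0147 circ 0.7471 -0.208 0.0447 rect ((0.7473520040512085, -0.20749689638614655), (0.0
[... 292 characters left out ...]
rc 0.5896 -0.031 0.0289 rect ((0.589651882648468, -0.030367493629455566), (0.054950498044490814, 0.05540642887353897), 16.761066436767578)
cap s 328 [ 0.5779 -0.1724  0.1961] med z 0.1964 circ 0.5745 -0.1748 0.0301 rect ((0.5743255615234375, -0.17433467507362366), (0.056327708065509796, 0.056347787380218506), 37.60371780395508)
park s 1544 [0.5603 0.2191 0.035 ] med z 0.0351 circ 0.5546 0.2175 0.0688 rect ((0.554887592792511, 0.21763265132904053), (0.1001240536570549, 0.103287473320961), 67.59370422363281)
spigot s 101 [0.556  0.2179 0.0487] med z 0.0488 circ 0.5551 0.2175 0.0137 rect ((0.5553701519966125, 0.21749401092529297), (0.026508545503020287, 0.024925265461206436), 72.62043762207031)
```

```bash
python3 -m inch '[[0.085,0,0,-0.06,0],[0.085,0,0,-0.06,0],[0.085,-0.267,0.462,-0.06,0],[0.085,-0.267,0.462,-0.06,0],[0.085,-0.267,0.462,-0.06,0],[0.085,-0.267,0.462,-0.06,0],[0.085,-0.267,0.462,-0.06,0],[0.085,-0.267,0.462,-0.06,0],[0.085,-0.267,0.462,-0.06,0],[0.085,-0.267,0.462,-0.06,0],[0.085,-0.267,0.462,-0.06,0],[0.085,-0.267,0.462,-0.06,0],[0.085,-0.267,0.462,-0.06,0],[0.085,-0.267,0.462,-0.06,0],[0.085,-0.267,0.462,-0.06,0],[0.085,-0.267,0.462,-0.06,0]]' 30
python3 - <<'E'
from h import *
o=get_obs();print(o["joints"].round(3) if hasattr(o["joints"],'round') else o["joints"])
X=R.from_quat(o["orientation"]).as_matrix();print(np.round(X,3)); print(np.round(X.T@(np.array([.5735,-.1745,.29])-o["tool_pos"]),4))
E
```

```text
time_s: 1.43
tool_pos: [0.5529, 0.192, 0.2906]
orientation: [0.811, 0.585, -0.001, 0.002]
wrist_force: [0.1, -0.9, -0.3]
gripper_width: 0.085
[-0.662  0.283  0.35   1.393 -0.092  1.483  0.935]
[[ 0.315  0.949  0.001]
 [ 0.949 -0.315 -0.004]
 [-0.004  0.002 -1.   ]]
[-0.3414  0.1348  0.0023]
```

```bash
python3 -m inch '[[0.085,-0.341,0.135,0,90],[0.085,-0.341,0.135,0,90],[0.085,-0.341,0.135,0,90],[0.085,-0.341,0.135,0,90],[0.085,-0.341,0.135,0,90],[0.085,-0.341,0.135,0,90],[0.085,-0.341,0.135,0,90],[0.085,-0.341,0.135,0,90],[0.085,-0.341,0.135,0,90],[0.085,-0.341,0.135,0,90],[0.085,-0.341,0.135,0,90],[0.085,-0.341,0.135,0,90],[0.085,-0.341,0.135,0,90],[0.085,-0.341,0.135,0,90],[0.085,-0.341,0.135,0,90],[0.085,-0.341,0.135,0,90],[0.085,-0.341,0.135,0,90]]'
python3 - <<'E'
from h import *
o=get_obs();print(np.round(o["joints"],3))
X=R.from_quat(o["orientation"]).as_matrix();print(np.round(X,3)); print(np.round(X.T@(np.array([.5735,-.1745,.29])-o["tool_pos"]),4))
for n in("wrist","top"):
    c=camera(n);np.savez(n+"2.npz",**c)
    if n=="wrist":save(c,"c")
    P=world(c);print(n,np.array(c["eye"]))
    m=(P[...,2]>.188)&(P[...,2]<.215)&(np.hypot(P[...,0]-.5735,P[...,1]+.1745)<.05)&(c["z_map"]>0)
    if m.sum(): 
        q=P[m];print(m.sum(),cv2.minAreaRect(q[:,:2].astype(np.float32)),cv2.minEnclosingCircle(q[:,:2].astype(np.float32)),np.median(q[:,2]))
E
```

```text
time_s: 2.85
tool_pos: [0.5739, -0.1651, 0.2912]
orientation: [0.988, -0.153, -0.0, -0.0]
wrist_force: [-0.1, 0.3, -0.6]
gripper_width: 0.0852
[-0.328  0.363  0.765  1.371 -0.249  1.505  0.114]
[[ 0.953 -0.302 -0.   ]
 [-0.302 -0.953  0.   ]
 [-0.    -0.    -1.   ]]
[0.0025 0.0091 0.0012]
wrist [ 0.59332247 -0.10015576  0.43500811]
3419 ((0.571535587310791, -0.17450985312461853), (0.05625320225954056, 0.05648893117904663), 32.06707000732422) ((0.571282148361206, -0.17523200809955597), 0.029241831973195076) 0.1988331849788175
top [ 0.54466299 -0.00376972  0.87592561]
626 ((0.573064386844635, -0.16959021985530853), (0.05489763617515564, 0.04431748762726784), 2.291245937347412) ((0.5731638669967651, -0.17380845546722412), 0.02847382053732872) 0.1981589050066298
```

View pics/c.png

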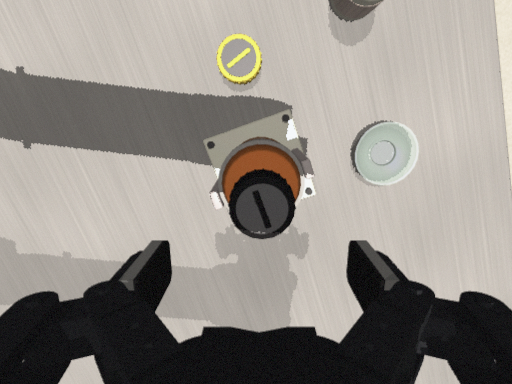

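The wrist view puts the black cap at (262,205), centred between the fingertips. The yellow cap is at (239,58) and the dish at (385,152). The three views agree on the cap centre to about 2 mm. I'll centre over it and come lower.

```bash
python3 -m inch '[[0.085,0.001,0.009,0.06,0],[0.085,0.001,0.009,0.06,0],[0.085,0.001,0.009,0.06,0],[0.085,0.001,0.009,0.06,0],[0.085,0.001,0.009,0.06,0]]'
python3 - <<'E'
from h import *
o=get_obs()
X=R.from_quat(o["orientation"]).as_matrix();print(X[:,0].round(3)); print("to cap",np.round(X.T@(np.array([.5722,-.1748,.166])-o["tool_pos"]),4),o["tool_pos"])
c=camera("wrist")
P=world(c)
m=(P[...,2]>.188)&(P[...,2]<.215)&(np.hypot(P[...,0]-.5725,P[...,1]+.1745)<.045)&(c["z_map"]>0)
q=P[m];print(m.sum(),cv2.minAreaRect(q[:,:2].astype(np.float32)),np.median(q[:,2]))
E
```

```text
time_s: 3.37
tool_pos: [0.5728, -0.1742, 0.2329]
orientation: [0.988, -0.154, 0.001, 0.0]
wrist_force: [-0.7, -0.3, 0.5]
gripper_width: 0.0853
[ 0.953 -0.303  0.002]
to cap [-0.0005  0.0008  0.0669] [ 0.57281246 -0.1741895   0.23289045]
5763 ((0.571603536605835, -0.17435631155967712), (0.05638608708977699, 0.05609383061528206), 30.4419002532959) 0.19886092335230837
```

```bash
python3 -m inch '[[0.085,-0.001,0,0.035,0],[0.085,-0.001,0,0.055,0],[0.085,-0.001,0,0.066,0],[0.07,-0.001,0,0.067,0],[0.065,-0.001,0,0.067,0],[0.06,-0.001,0,0.067,0],[0.06,-0.001,0,0.067,0]]' 20
python3 -m inch '[[0.058,0,0,0,0],[0.057,0,0,0,0],[0.056,0,0,0,0],[0.055,0,0,0,0],[0.054,0,0,0,0],[0.053,0,0,0,0]]' 20
```

```text
time_s: 4.0
tool_pos: [0.5722, -0.1743, 0.1661]
orientation: [0.988, -0.154, 0.001, 0.0]
wrist_force: [0.1, -0.4, -0.0]
gripper_width: 0.0599
time_s: 4.5
tool_pos: [0.573, -0.1745, 0.1663]
orientation: [0.988, -0.154, 0.002, 0.0]
wrist_force: [3.9, -1.5, 6.9]
gripper_width: 0.0559
```

```bash
python3 -m inch '[[0.05,0.001,0,0,0],[0.05,0.001,0,0,0],[0.05,0.001,0,0,0]]' 20; python3 -m inch '[[0.04,0,0,0,0],[0.04,0,0,0,0],[0.04,0,0,0,0],[0.04,0,0,0,0]]' 60
```

```text
time_s: 4.75
tool_pos: [0.5731, -0.1745, 0.1661]
orientation: [0.988, -0.154, 0.001, -0.0]
wrist_force: [1.0, -0.6, 9.3]
gripper_width: 0.0557
time_s: 5.08
tool_pos: [0.5731, -0.1745, 0.1662]
orientation: [0.988, -0.154, 0.002, -0.0]
wrist_force: [-1.1, -0.2, 9.1]
gripper_width: 0.0546
```

```bash
python3 -m inch '[[0.04,0,0,0.0005,0],[0.04,0,0,0.001,0],[0.04,0,0,0.001,0],[0.04,0,0,0.001,0]]' 90
```

```text
time_s: 5.42
tool_pos: [0.5731, -0.1745, 0.1653]
orientation: [0.988, -0.154, 0.002, -0.0]
wrist_force: [0.0, 1.0, 9.6]
gripper_width: 0.0542
```

```bash
for i in 1; do python3 -m inch '[[0.04,0,0,0.001,0],[0.04,0,0,0.001,0],[0.04,0,0,0.001,0]]'; done
```

```text
time_s: 5.67
tool_pos: [0.5731, -0.1745, 0.1643]
orientation: [0.988, -0.154, 0.002, -0.0]
wrist_force: [-1.3, 0.0, 10.0]
gripper_width: 0.054
```

```bash
python3 -m inch '[[0.04,0,0,0.001,0],[0.04,0,0,0.001,0],[0.04,0,0,0.001,0]]'
```

```text
time_s: 5.92
tool_pos: [0.5731, -0.1745, 0.1635]
orientation: [0.988, -0.154, 0.002, -0.0]
wrist_force: [-1.6, -0.4, 11.2]
gripper_width: 0.0542
```

```bash
python3 -m inch '[[0.04,0,0,0.001,0],[0.04,0,0,0.001,0],[0.04,0,0,0.001,0]]'
```

```text
time_s: 6.17
tool_pos: [0.5732, -0.1745, 0.1634]
orientation: [0.988, -0.154, 0.002, -0.0]
wrist_force: [-3.6, 2.5, 18.5]
gripper_width: 0.0542
```

The force rose to 18.5 N with no further travel, about 3 mm down, so this is the rim. I'll ease off slightly and start turning.

```bash
python3 -m inch '[[0.04,0,0,-0.0005,0],[0.04,0,0,-0.0005,0],[0.04,0,0,-0.0005,-2],[0.04,0,0,-0.0005,-4],[0.04,0,0,-0.0005,-4]]'; python3 -c "
from h import *
print(get_obs()['torque'])"
```

```text
time_s: 6.58
tool_pos: [0.5733, -0.1748, 0.1634]
orientation: [0.993, -0.118, 0.002, 0.0]
wrist_force: [-1.9, 0.9, 13.3]
gripper_width: 0.0539
[0.06957922 0.20788479 0.01010054]
```

```bash
python3 -m inch '[[0.04,0,0,0,-2],[0.04,0,0,0,-4],[0.04,0,0,0,-6],[0.04,0,0,0,-8],[0.04,0,0,0,-10],[0.04,0,0,0,-10]]'; python3 -c "
from h import *
print(get_obs()['torque'])"
```

```text
time_s: 7.08
tool_pos: [0.5734, -0.175, 0.1634]
orientation: [1.0, -0.031, 0.002, 0.0]
wrist_force: [-0.2, -0.5, 13.4]
gripper_width: 0.0542
[-0.13594417 -0.00790618  0.03078246]
```

```bash
python3 -m inch '[[0.04,0,0,0,-3],[0.04,0,0,0,-6],[0.04,0,0,0,-9],[0.04,0,0,0,-12],[0.04,0,0,0,-12]]'; python3 -c "
from h import *
print(get_obs()['torque'])"
```

```text
time_s: 7.5
tool_pos: [0.5735, -0.175, 0.1634]
orientation: [0.997, 0.074, 0.002, 0.001]
wrist_force: [-0.4, -1.1, 12.0]
gripper_width: 0.0541
[-0.07643947 -0.01047451  0.04585331]
```

```bash
python3 -m inch '[[0.04,0,0,0,-3],[0.04,0,0,0,-6],[0.04,0,0,0,-9],[0.04,0,0,0,-12],[0.04,0,0,0,-15],[0.04,0,0,0,-17],[0.04,0,0,0,-17]]'; python3 -c "
from h import *
print(get_obs()['torque'])"
```

```text
time_s: 8.08
tool_pos: [0.5735, -0.1749, 0.1635]
orientation: [0.975, 0.22, 0.002, 0.001]
wrist_force: [-0.0, -0.8, 12.6]
gripper_width: 0.0543
[-0.0764971  -0.06967776  0.0237947 ]
```

```bash
python3 -m inch '[[0.04,0,0,0,-3],[0.04,0,0,0,-6],[0.04,0,0,0,-9],[0.04,0,0,0,-12],[0.04,0,0,0,-15],[0.04,0,0,0,-17],[0.04,0,0,0,-17],[0.04,0,0,0,-17],[0.04,0,0,0,-17]]'; python3 -c "
from h import *
o=get_obs();print(o['torque'],o['joints']);c=camera('wrist');save(c,'d')"
```

```text
time_s: 8.83
tool_pos: [0.5735, -0.1748, 0.1635]
orientation: [0.933, 0.361, 0.002, 0.001]
wrist_force: [-0.5, -0.4, 12.7]
gripper_width: 0.0543
[-0.01169304 -0.04602095  0.0281255 ] [-0.15812843  0.39544862  0.52813643  1.5674758  -0.20813356  1.23044829
  1.14350086]
```

View pics/d.png

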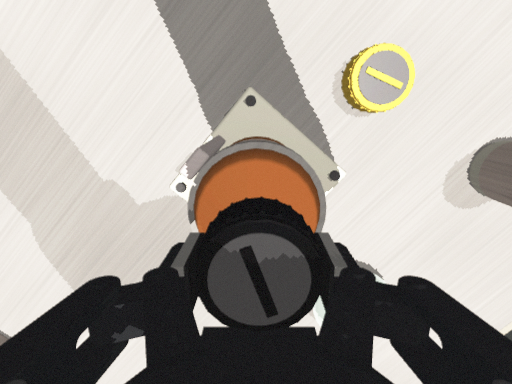

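The wrist view shows the slot at (258,282), at the same angle to the fingers as before. The cap turned with the gripper, 60° in all. Now I'll lift.

```bash
python3 -m inch '[[0.04,0,0,-0.002,0],[0.04,0,0,-0.004,0],[0.04,0,0,-0.006,0],[0.04,0,0,-0.008,0],[0.04,0,0,-0.012,0],[0.04,0,0,-0.012,0]]'
```

```text
time_s: 9.38
tool_pos: [0.5719, -0.1741, 0.1733]
orientation: [0.933, 0.361, -0.0, -0.0]
wrist_force: [0.1, -0.5, -0.9]
gripper_width: 0.0542
```

```bash
python3 -m inch '[[0.04,0,0,-0.01,0],[0.04,0,0,-0.02,0],[0.04,0,0,-0.035,0],[0.04,0,0,-0.05,0],[0.04,0,0,-0.065,0],[0.04,0,0,-0.075,0],[0.04,0,0,-0.08,0],[0.04,0,0,-0.08,0],[0.04,0,0,-0.08,0]]'
python3 - <<'E'
from h import *
o=get_obs();print(o["joints"])
X=R.from_quat(o["orientation"]).as_matrix();print(X[:,0].round(3)); print("to park",np.round(X.T@(np.array([.5535,.217,.2])-o["tool_pos"]),4))
E
```

```text
time_s: 10.13
tool_pos: [0.572, -0.174, 0.2526]
orientation: [0.933, 0.361, -0.0, -0.0]
wrist_force: [0.3, -0.1, -0.4]
gripper_width: 0.0539
[-0.16758933  0.34197424  0.54588345  1.43348382 -0.17711409  1.41554463
  1.11841476]
[ 0.739  0.673 -0.   ]
to park [ 0.2495 -0.3016  0.0526]
```

```bash
python3 -m inch '[[0.04,0.013,-0.015,0,0],[0.04,0.035,-0.04,0,0],[0.04,0.06,-0.07,0,0],[0.04,0.085,-0.1,0,0],[0.04,0.11,-0.13,0,0],[0.04,0.135,-0.16,0,0],[0.04,0.16,-0.19,0,0],[0.04,0.185,-0.22,0.02,0],[0.04,0.21,-0.25,0.04,0],[0.04,0.23,-0.28,0.05,0],[0.04,0.245,-0.296,0.06,0],[0.04,0.25,-0.302,0.07,0],[0.04,0.25,-0.302,0.08,0],[0.04,0.25,-0.302,0.08,0],[0.04,0.25,-0.302,0.08,0],[0.04,0.25,-0.302,0.08,0]]'
python3 - <<'E'
from h import *
o=get_obs()
X=R.from_quat(o["orientation"]).as_matrix();print("to park",np.round(X.T@(np.array([.554,.217,.036])-o["tool_pos"]),4))
c=camera("wrist");save(c,"e");c2=camera("top")
for n,c in(("wrist",c),("top",c2)):
    P=world(c);d=np.hypot(P[...,0]-.554,P[...,1]-.217)
    m=(P[...,2]>.028)&(P[...,2]<.044)&(d<.08)&(c["z_map"]>0);print(n,m.sum(),cv2.minAreaRect(P[m][:,:2].astype(np.float32)))
    m=(P[...,2]>.19)&(P[...,2]<.206)&(d<.026)&(c["z_map"]>0);print("cap",m.sum(),cv2.minEnclosingCircle(P[m][:,:2].astype(np.float32)) if m.sum() else 0)
cv2.imwrite("pics/e.png",np.hstack([cv2.imread("pics/e.png")[:,:400],c2["image"][100:,50:300,::-1].copy() if 0 else cv2.resize(c2["image"][150:280,80:220,::-1],(400,384))]))
E
```

```text
time_s: 11.47
tool_pos: [0.5546, 0.2151, 0.1734]
orientation: [0.933, 0.359, 0.0, 0.0]
wrist_force: [-0.0, 0.6, -0.6]
gripper_width: 0.0539
to park [ 0.0008 -0.0019  0.1374]
wrist 7455 ((0.5508238673210144, 0.2172534316778183), (0.10022444278001785, 0.10029023140668869), 67.62895965576172)
cap 8564 ((0.5539864301681519, 0.21699056029319763), 0.02607892081141472)
top 1276 ((0.5528969764709473, 0.21675224602222443), (0.09968098998069763, 0.09971947968006134), 67.65872192382812)
cap 105 ((0.561733603477478, 0.2052183747291565), 0.02085123211145401)
```

View pics/e.png

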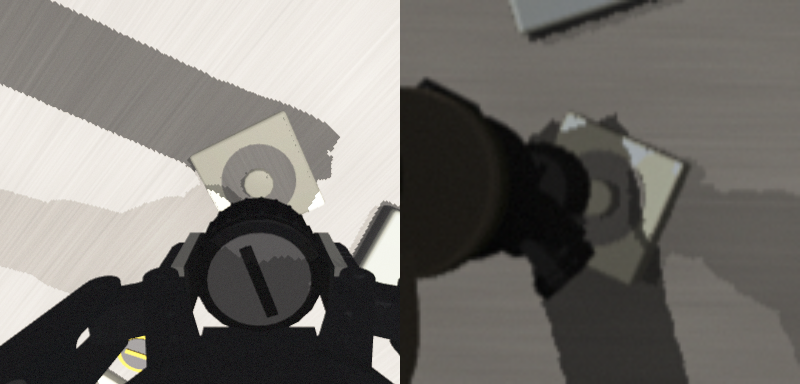

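The left half (wrist) shows the cap upright in the fingers at (258,280), with the park spigot just ahead at (258,184). The right half (top) shows the gripper over the park. I'll lower to just above the spigot and recheck.

```bash
python3 -m inch '[[0.04,0,-0.001,0.015,0],[0.04,0,-0.001,0.035,0],[0.04,0,-0.001,0.055,0],[0.04,0,-0.001,0.075,0],[0.04,0,-0.001,0.09,0],[0.04,0,-0.001,0.1,0],[0.04,0,-0.001,0.105,0],[0.04,0,-0.001,0.105,0],[0.04,0,-0.001,0.105,0]]'
python3 - <<'E'
from h import *
o=get_obs()
X=R.from_quat(o["orientation"]).as_matrix();print("to park",np.round(X.T@(np.array([.5535,.217,.035])-o["tool_pos"]),4))
E
```

```text
time_s: 12.32
tool_pos: [0.5537, 0.2182, 0.0686]
orientation: [0.933, 0.361, 0.001, -0.0]
wrist_force: [0.5, -0.1, -0.3]
gripper_width: 0.0541
to park [-0.0009  0.0008  0.0336]
```

```bash
python3 -m inch '[[0.04,-0.001,0.001,0.005,0],[0.04,-0.001,0.001,0.01,0],[0.04,-0.001,0.001,0.015,0],[0.04,-0.001,0.001,0.019,0],[0.04,-0.001,0.001,0.023,0],[0.04,-0.001,0.001,0.026,0],[0.04,-0.001,0.001,0.029,0],[0.04,-0.001,0.001,0.03,0],[0.04,-0.001,0.001,0.03,0]]'
```

```text
time_s: 13.07
tool_pos: [0.5528, 0.2168, 0.0374]
orientation: [0.933, 0.361, -0.0, 0.0]
wrist_force: [-0.6, 0.2, -0.5]
gripper_width: 0.0542
```

```bash
python3 -m inch '[[0.04,0,0,0.001,0],[0.04,0,0,0.002,0],[0.04,0,0,0.0025,0],[0.04,0,0,0.0025,0]]'
```

```text
time_s: 13.4
tool_pos: [0.5532, 0.2169, 0.036]
orientation: [0.933, 0.361, 0.0, -0.0]
wrist_force: [-2.5, -1.0, 3.9]
gripper_width: 0.0542
```

The cap has touched down at about 4 N. I'll release gently.

```bash
python3 -m inch '[[0.05,0,0,0,0],[0.054,0,0,0,0],[0.055,0,0,0,0],[0.057,0,0,0,0],[0.06,0,0,0,0],[0.065,0,0,0,0],[0.075,0,0,0,0],[0.085,0,0,0,0],[0.085,0,0,0,0],[0.085,0,0,0,0],[0.085,0,0,0,0]]' 20
python3 -m inch '[[0.085,0,0,-0.01,0],[0.085,0,0,-0.03,0],[0.085,0,0,-0.06,0],[0.085,0,0,-0.09,0],[0.085,0,0,-0.12,0],[0.085,0,0,-0.15,0],[0.085,0,0,-0.15,0],[0.085,0,0,-0.15,0],[0.085,0,0,-0.15,0]]'
python3 - <<'E'
from h import *
c=camera("wrist");save(c,"f");P=world(c);d=np.hypot(P[...,0]-.5535,P[...,1]-.217);ok=c["z_map"]>0
m=(P[...,2]>.055)&(P[...,2]<.08)&(d<.05)&ok;q=P[m];print(cv2.minAreaRect(q[:,:2].astype(np.float32)),np.median(q[:,2]))
A=np.c_[q[:,:2]-q[:,:2].mean(0),np.ones(len(q))];k=q[:,2]>np.median(q[:,2])-.004;print("tilt",np.linalg.lstsq(A[k],q[k,2],rcond=None)[0])
m=(P[...,2]>.028)&(P[...,2]<.044)&(d<.08)&ok;print("park",cv2.minAreaRect(P[m][:,:2].astype(np.float32)),np.median(P[m][:,2]))
E
```

```text
time_s: 14.32
tool_pos: [0.5529, 0.2169, 0.0353]
orientation: [0.933, 0.361, -0.0, -0.0]
wrist_force: [-0.8, -0.6, -0.0]
gripper_width: 0.085
time_s: 15.07
tool_pos: [0.5527, 0.2168, 0.1854]
orientation: [0.933, 0.361, -0.0, -0.0]
wrist_force: [0.2, 0.2, -0.4]
gripper_width: 0.0855
((0.5518060922622681, 0.21707186102867126), (0.05605323985219002, 0.056088484823703766), 75.62042236328125) 0.0676656287011958
tilt [ 0.00159771 -0.0031989   0.06774622]
park ((0.5506162047386169, 0.21724072098731995), (0.1003604456782341, 0.10000476986169815), 67.62494659423828) 0.03702829818931164
```

View pics/f.png

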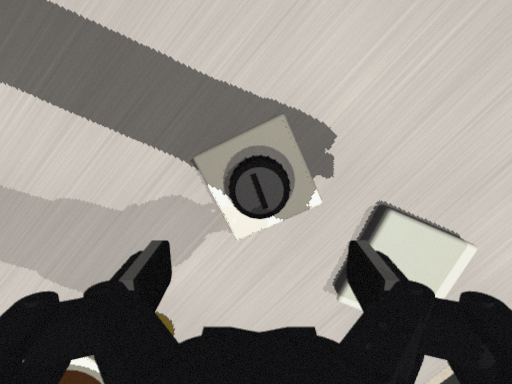

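The picture shows the cap flat on the park at (260,187), clear of the gripper. Its top is 30.6 mm above the block, its centre is about 1 mm from the block's, and it isn't tilted. I'll hand in.

```bash
python3 -c "
from h import *
c=camera('top');P=world(c)
for n,x,y,l,h in(('dish',.747,-.2085,.008,.04),('wafer',.747,.2477,.025,.05),('reagent',.7477,.001,.09,.14)):
    m=(abs(P[...,0]-x)<.09)&(abs(P[...,1]-y)<.09)&(P[...,2]>l)&(P[...,2]<h);print(n,cv2.minAreaRect(P[m][:,:2].astype(np.float32))[:2])
print(sign_off())"
```

```text
dish ((0.7470409274101257, -0.20781220495700836), (0.0872553139925003, 0.08713436871767044))
wafer ((0.7474123239517212, 0.24747371673583984), (0.11318483203649521, 0.12309960275888443))
reagent ((0.7494969367980957, 0.0005175136029720306), (0.04004732519388199, 0.04394339397549629))
the job is handed in; nothing more can be done
None
```

The black cap is off the bottle and standing on the cap park, and I handed the job in at about 15 s. No verdict is reported.

- **Opening:** I gripped the cap and pushed it down about 3 mm until it met the rim. Wrist force peaked at 18.5 N there, of which I estimate about 6 N was beyond the spring. I eased to about 13 N, turned 60° anticlockwise with at most about 0.05 N·m of resistance, and lifted it off.
- **Placing:** The cap touched down on the park at about 4 N. I then released it and raised the gripper clear.
- **Last checks:** The cap's centre is about 1 mm from the block's centre and its top is 30.6 mm above the block's top face. Its tilt is under 0.005 rad.
- **Bystanders:** The dish, wafer box and reagent bottle measure within about 2 mm of where they started, which is measurement noise.
- **Disagreement:** The cameras differed by 2–4 mm on the park's position, and by about 3 mm on the cap's. This is around the calibration error and within the 12 mm allowed. No check failed.

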